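# Put the piled forming blocks back in their stands

### The arm

A 6-joint arm with a two-finger parallel gripper is mounted at the origin on a cart in front of the work surface, level with it; the furniture and walls round the work are solid. World frame = base frame: x ahead of the robot, y to its left, z up, the work surface at z = 0. Lengths are in m, angles in rad, forces in N, time in s.
With the tool pointing down it reaches from about 0.275 to 0.775 m from the base axis. Payload 14.6 kg.
Tool frame: the origin (TCP) lies at the very end of the fingers, on their centre line; the grasp point (between the pads) lies 19 mm behind it (r.grasp_offset is the z of the grasp point in the tool frame, in m); z points along the fingers, y is the direction in which the jaws open and shut (so a half turn about z gives the same grasp; the last joint's range is limited). The gripper opens to 85 mm and grips with 20 to 120 N. Pads are 22 mm wide; open, the fingers measure 114 mm over their backs; the gripper's body (76 mm by 85 mm) begins 54 mm behind the grasp point. The pads swing forward as they close: fully open they stand 13 mm farther back than shut.
Start: joints at [0.958, 0.263, -0.048, 1.259, 0, 1.415], TCP at [0.232, 0.471, 0.231] pointing down, gripper open.
Joint ranges: [-2.65, 2.65], [-0.89, 1.7], [-1.18, 1.37], [-2.13, 2.11], [-1.35, 1.29], [-3.14, 3.14]. Speed limits (rad/s): [1.89, 1.89, 2.57, 2.79, 3.14, 3.14].

### API

Orientations are given as a 3x3 rotation matrix whose columns are the frame's x, y, z axes.
In Python, from rig import r, fingers, inverse_kinematics, capture, ticket gives the robot as it stands. The module is installed in compiled form; this text tells all that it offers. Calls block until the motion is done:
- r.goto(position, orientation): joint-space move of the TCP to a pose.
- r.servo_line(position, orientation=None, max_speed=0.15, until_force=None): straight line of the TCP; orientation=None keeps the orientation; max_speed is the mean speed in m/s. With until_force (N) it stops when the force on the tool has changed by that much, and returns True; else False.
- r.set_joints(angles): joint-space move.
- fingers.open_gripper() and fingers.grab(strength=None): open the fingers fully, or close them until they stop; strength is the grip in N (None keeps the last).
- r.pause(seconds).
- inverse_kinematics(position, orientation): joint angles nearest the present ones, or None.
- capture(name): name is "side" or "top"; returns a dict with "pixels" (480x640x3 uint8, red, green, blue), "depth" (480x640 float32, m along the optical axis (not along the pixel's ray), 0 where there is no reading), "mtx" (3x3 intrinsics, pixels), "R" (3x3) and "t" (3): a world point X has camera coordinates R X + t. Camera axes: x right, y down, z forward; pixel columns grow to the right and rows downward; lengths in m; the calibration is good to about 2 mm. A picture is of the moment at which its call begins.
A pose or a line that the arm cannot do raises r.Unreachable and nothing moves.
- ticket.finish_job(): hands the job in, once; it reports no verdict.
Readings, each from a call of its own:
- r.get_time(): time.
- r.get_qpos(): joint angles.
- r.get_joint_vel(): joint speeds.
- r.get_effort(): joint torques, N m.
- r.get_tcp_pos(): TCP position.
- r.get_tcp_rot(): TCP orientation.
- r.get_contact_force(): force on the tool from outside, world axes, zero at the start.
- r.get_moment(): the same for the moment, N m.
- r.get_finger_gap(): opening from 0.0 (shut) to 1.0 (fully open).
Only numpy, scipy, OpenCV 4.12 (cv2) and the standard library are available. Lean on these libraries where they do the work, as an engineer would, in place of code of your own. Each camera call takes 0.05 s, during which the arm holds its last target. There are 200 camera calls.

### The job

The four steel forming blocks have been left in piles. Put each one back, flat and the same way up as it lies now, in the recess of its own stand: the cube with the round dishes goes with the ball-ended doming punches, the bar with the half-round grooves with the straight round rods, the bar with the row of tapered holes with the single tapered punch, and the plain flat block in the square black rubber base. Do not knock over or push aside the little jar with the blue lid.

Things in the scene. Friction and masses are not known exactly. Their poses are not given: they have to be found in the camera images.
- doming_cube: Doming block: a steel cube of 45 mm with round dishes sunk in its faces (one big dish, 34 mm wide, in the top), about 0.6 kg. It lies on top of the pile of three, upright. Origin: centre of its underside; z up, x and y square to its sides.
- swage_block: Swage block: a steel bar 38 mm wide (x), 72 mm long (y), 20 mm high, with five half-round grooves of falling width cut across its top, about 0.4 kg. Origin: centre of its underside; y along the bar. At the start one of the two bars is the middle of the pile (on the flat block, under the cube) and the other lies on the closed blue case; which is which varies.
- bezel_block: Bezel block: a narrower steel bar 28 mm wide (x), 74 mm long (y), 20 mm high, with a row of five tapered round holes of falling size in its top, about 0.3 kg. Origin: centre of its underside; y along the bar. In the pile or on the blue case, see swage_block.
- flat_block: Flat bench block: a plain polished steel square plate 58 x 58 mm, 16 mm thick, about 0.4 kg; the bottom of the pile, on the bench. Origin: centre of its underside; z up, x and y square to its sides.
- doming_stand: Wooden stand with four ball-ended doming punches standing up to 56 mm above the bench in its ledge; square recess 57 x 57 mm for the cube. Recess floor 5 mm, rim (7 mm wide) 9 mm above the bench; the tools stand in a 22 mm deep, 24 mm high ledge at the +y end of the recess. Fixed. Origin: under the centre of the recess, at bench height; z up, y towards the ledge.
- swage_stand: Wooden stand with four straight round steel rods standing up to 54 mm above the bench in its ledge; recess 50 mm (x) by 84 mm (y) for the grooved bar. Recess floor 5 mm, rim (7 mm wide) 9 mm above the bench; the tools stand in a 22 mm deep, 24 mm high ledge at the +y end of the recess. Fixed. Origin: under the centre of the recess, at bench height; z up, y towards the ledge.
- bezel_stand: Wooden stand with a single tapered steel punch standing up to 59 mm above the bench in its ledge; recess 40 mm (x) by 86 mm (y) for the bar with the tapered holes. Recess floor 5 mm, rim (7 mm wide) 9 mm above the bench; the tools stand in a 22 mm deep, 24 mm high ledge at the +y end of the recess. Fixed. Origin: under the centre of the recess, at bench height; z up, y towards the ledge.
- flat_base: Square black rubber base 86 x 86 mm without tools; square recess 70 x 70 mm for the flat block, rim 8 mm wide and 9 mm above the bench, floor 5 mm above the bench. Fixed to the bench. Origin: under the centre of the recess, at bench height; z up, x and y square to its sides.
- blue_case: Closed slim blue case 52 x 86 mm, 16 mm high, long along y, fixed to the bench; one of the two bars lies on it. It stays where it is. Origin: centre of its underside.
- jar: Small plastic jar with a blue lid, 33 mm across and 42 mm high, light, standing loose on the bench among the work; to be left standing where it is. Origin: centre of its underside.
Not all that is in view belongs to the job. What is shaped like the bezel_stand but yellow is not meant.

How it is judged:
At the end, for the whole second after the job is handed in: Each block lies released and at rest on the floor of its own recess: centre within 12 mm of the recess centre seen from above, underside 2 to 7.5 mm above the stand's underside (5 mm on the floor), upright within 0.06 rad, the bars along their recess within 0.25 rad, either way round (horizontal distance between doming_cube and doming_stand below 0.012 m and z of doming_cube in the frame of doming_stand between 0.002 and 0.0075 m and angle between each of doming_cube, swage_block, bezel_block, flat_block's own z axis and vertical below 0.06 rad and linear speed of each of doming_cube, swage_block, bezel_block, flat_block below 0.02 m/s and angular speed of each of doming_cube, swage_block, bezel_block, flat_block below 0.2 rad/s and horizontal distance between swage_block and swage_stand below 0.012 m and z of swage_block in the frame of swage_stand between 0.002 and 0.0075 m and angle between the y axis of swage_block and the y axis of swage_stand, either way round below 0.25 rad and horizontal distance between bezel_block and bezel_stand below 0.012 m and z of bezel_block in the frame of bezel_stand between 0.002 and 0.0075 m and angle between the y axis of bezel_block and the y axis of bezel_stand, either way round below 0.25 rad and horizontal distance between flat_block and flat_base below 0.012 m and z of flat_block in the frame of flat_base between 0.002 and 0.0075 m); the robot touches nothing.
It fails at once if the little jar is knocked over or pushed more than 25 mm (angle between jar's own z axis and vertical above 0.5 rad or distance of jar from where it was at the start of the episode above 0.025 m).
It also fails if it takes over 104 s, if anything falls off the work surface, if the arm or the gripper's body presses on something with over 40 N, if the wrist force passes 120 N, or if a joint passes its speed limit or range.

## Working session

There is one attempt and no reset: what is moved stays moved. The work goes in short steps, each a Python script; the robot and the scene stay as the last script left them, time stands still between calls to the robot, and variables do not carry over. Pictures are saved under pics/ and viewed, about 12 in all and at most 16, crops included, and the job is handed in when it is done.

```bash
mkdir -p pics; python3 - <<'E'
from rig import r, fingers, inverse_kinematics, capture, ticket
import cv2, numpy as np
for n in ("top","side"):
    c=capture(n); cv2.imwrite(f"pics/{n}0.png",c["pixels"][:,:,::-1]); np.savez(f"pics/{n}0.npz",**c)
    print(n,(-c["R"].T@c["t"]).round(3),c["R"].round(2).tolist(),c["mtx"].round(0).tolist())
print(r.get_time(), r.get_tcp_rot().round(2).tolist(), r.grasp_offset)
E
```

```text
top [0.451 0.227 1.226] [[0.03, -1.0, 0.02], [-0.99, -0.03, -0.14], [0.14, -0.02, -0.99]] [[454.0, 0.0, 325.0], [0.0, 454.0, 237.0], [0.0, 0.0, 1.0]]
side [ 0.293 -0.605  0.654] [[0.93, -0.37, -0.02], [-0.22, -0.5, -0.84], [0.3, 0.78, -0.55]] [[446.0, 0.0, 319.0], [0.0, 446.0, 239.0], [0.0, 0.0, 1.0]]
0.1 [[-0.9, 0.44, -0.0], [0.44, 0.9, -0.0], [0.0, -0.0, -1.0]] -0.0187
```

View pics/top0.png

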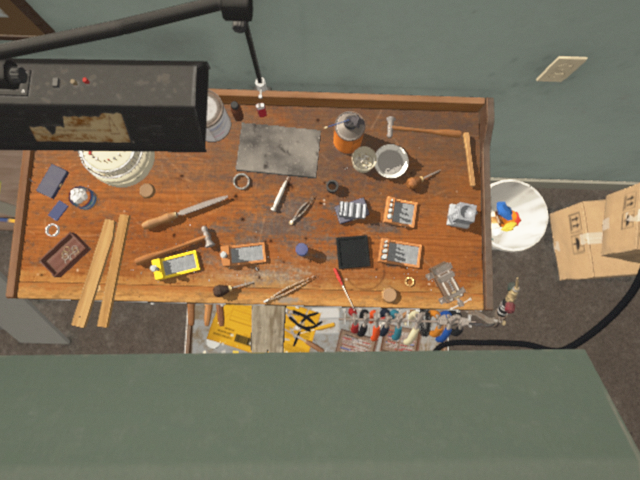

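View pics/side0.png

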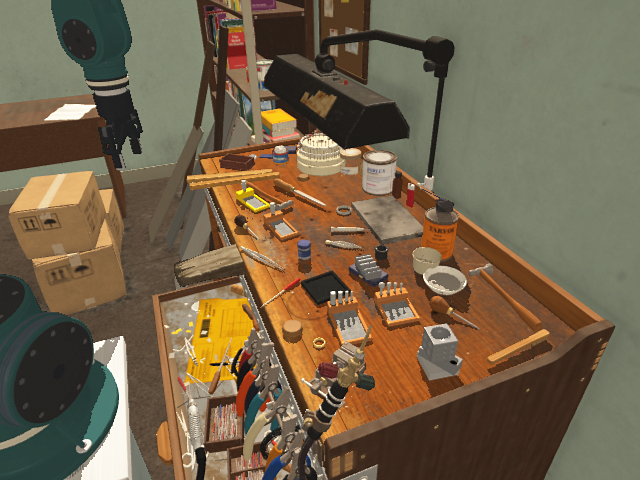

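Top view: the pile with the cube is at about (461,215), and a bar lies on the blue case at (351,210). Stands are at (400,212), (400,253) and (245,253). The yellow decoy is at (177,264), the black base at (353,252) and the jar at (302,250). I'll confirm these in enlarged crops.

```bash
python3 - <<'E'
import cv2, numpy as np
t=cv2.imread("pics/top0.png"); s=cv2.imread("pics/side0.png")
a=cv2.resize(t[185:285,320:485],(792,480),interpolation=cv2.INTER_CUBIC)
b=cv2.resize(s[230:390,300:480],(675,600),interpolation=cv2.INTER_CUBIC)
d=cv2.resize(np.hstack([t[230:290,140:320]]),(792,264),interpolation=cv2.INTER_CUBIC)
e=cv2.resize(s[180:270,220:400],(600,300),interpolation=cv2.INTER_CUBIC)
cv2.imwrite("pics/a.png",a);cv2.imwrite("pics/b.png",b)
f=np.zeros((570,800,3),np.uint8);f[:264,:792]=d;f[270:,:600]=e;cv2.imwrite("pics/d.png",f)
c=np.load("pics/top0.npz")
def w(u,v):
    z=c["depth"][v,u];p=np.linalg.inv(c["mtx"])@[u,v,1]*z
    return (c["R"].T@(p-c["t"])).round(3)
for uv in [(461,210),(350,210),(403,215),(403,254),(250,255),(353,252),(302,250),(400,400),(100,105),(440,280)]: print(uv,w(*uv))
E
```

```text
(461, 210) [ 0.696 -0.142  0.074]
(350, 210) [0.696 0.144 0.034]
(403, 215) [ 0.691 -0.003  0.009]
(403, 254) [ 0.584 -0.003  0.011]
(250, 255) [0.57  0.409 0.005]
(353, 252) [0.586 0.131 0.004]
(302, 250) [0.584 0.268 0.04 ]
(400, 400) [0.363 0.148 0.794]
(100, 105) [0.861 0.708 0.282]
(440, 280) [ 0.515 -0.093  0.045]
```

View pics/a.png

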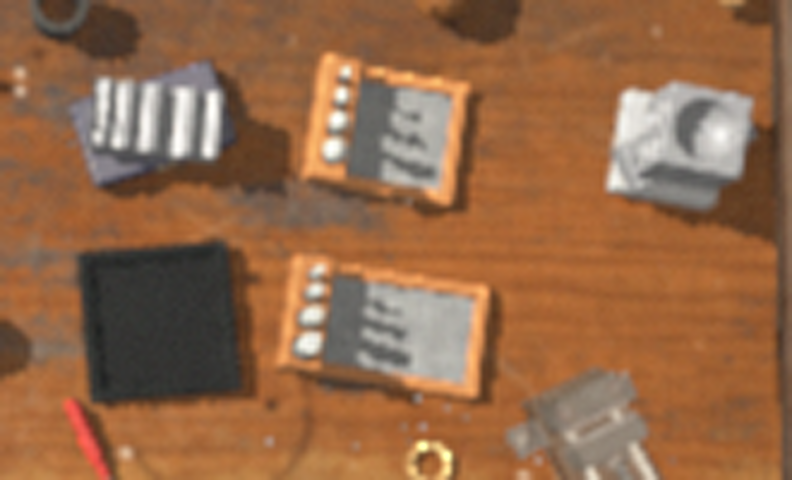

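View pics/b.png

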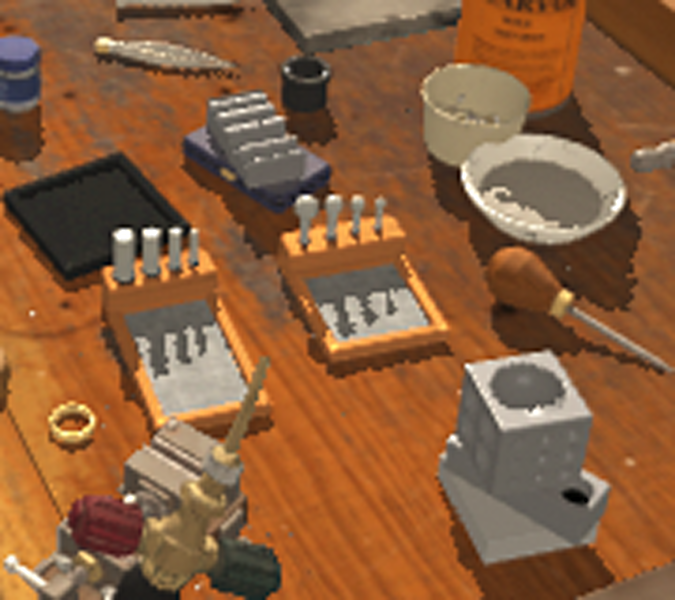

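View pics/d.png

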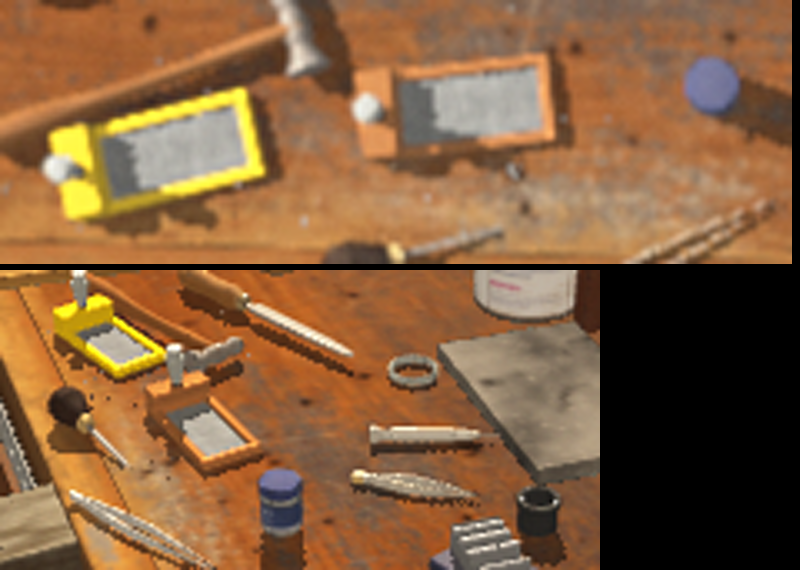

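Confirmed from the crops:
- The grooved bar lies on the case.
- The bar with tapered holes is under the cube; a hole shows at its end.
- The stand at (400,212) has ball-ended punches and a square recess, so it is the doming stand.
- The stand at (400,253) has straight rods, so it is the swage stand.
- The orange stand at (245,253) has a single punch, so it is the bezel stand. The yellow one at (177,264) is the decoy.

Next I'll get poses from depth bands and colour.

```bash
cat > h.py <<'E'
import numpy as np, cv2
def cloud(c):
    h,w=c["depth"].shape; v,u=np.mgrid[:h,:w]; z=c["depth"]
    p=np.stack([(u-c["mtx"][0,2])/c["mtx"][0,0]*z,(v-c["mtx"][1,2])/c["mtx"][1,1]*z,z],-1)
    P=(p-c["t"])@c["R"]; P[z==0]=9
    return P, cv2.cvtColor(c["pixels"],cv2.COLOR_RGB2HSV)
def rect(P,m):
    Q=(P[m][:,:2]*1000).astype(np.float32)
    if len(Q)<5: return None
    (cx,cy),(a,b),th=cv2.minAreaRect(Q)
    if a<b: a,b,th=b,a,th+90      # th = direction of the long side
    th=(th+90)%180-90
    return f"n={len(Q)} c=({cx:.1f},{cy:.1f}) {a:.1f}x{b:.1f} long-dir={th:.1f}deg zmed={np.median(P[m][:,2])*1000:.1f}"
def near(P,x,y,d): return np.hypot(P[...,0]-x,P[...,1]-y)<d
def band(P,a,b): return (P[...,2]>a)&(P[...,2]<b)
E
python3 - <<'E'
from h import *
for n in ("top","side"):
    c=dict(np.load(f"pics/{n}0.npz")); P,H=cloud(c); sat=H[...,1]; hue=H[...,0]
    b=lambda x,y,d,lo,hi: near(P,x,y,d)&band(P,lo,hi)
    print(n)
    print("cube top",rect(P,b(.696,-.142,.06,.077,.086)))
    print("pile>5mm",rect(P,b(.696,-.142,.06,.012,.03)))
    print("flat top",rect(P,b(.696,-.142,.06,.012,.02)))
    print("bez top",rect(P,b(.696,-.142,.06,.0335,.039)))
    print("swage top",rect(P,b(.696,.144,.06,.031,.04)))
    print("case top",rect(P,b(.696,.144,.06,.012,.02)&(hue>105)))
    for k,x,y in (("dom",.691,-.003),("swg",.584,-.003),("bez",.57,.409)):
        print(k,"floor",rect(P,b(x,y,.06,-.002,.009)&(sat<90)))
        print(k,"wood",rect(P,b(x,y,.075,.006,.03)&(sat>120)&(hue<18)))
        print(k,"ledge",rect(P,b(x,y,.085,.019,.028)&(sat>120)&(hue<18)))
    print("base",rect(P,b(.586,.131,.07,-.002,.014)&(H[...,2]<60)))
    print("jar",rect(P,b(.584,.268,.03,.03,.05)))
    for x,y in ((.69,-.09),): pass
E
```

```text
top
cube top n=188 c=(691.7,-155.2) 46.2x46.1 long-dir=-11.1deg zmed=80.9
pile>5mm n=111 c=(685.3,-143.4) 79.6x46.6 long-dir=34.5deg zmed=16.2
flat top n=97 c=(694.7,-157.2) 58.3x57.9 long-dir=-8.6deg zmed=15.7
bez top n=31 c=(684.3,-162.4) 75.0x31.1 long-dir=-80.8deg zmed=36.7
swage top n=241 c=(699.5,137.4) 71.5x38.3 long-dir=85.1deg zmed=34.0
case top n=155 c=(699.8,137.9) 83.5x49.6 long-dir=-70.0deg zmed=16.0
dom floor n=382 c=(685.3,2.1) 91.3x63.0 long-dir=-23.2deg zmed=5.3
dom wood n=301 c=(685.7,-0.2) 136.8x118.9 long-dir=-11.6deg zmed=11.3
dom ledge n=139 c=(704.6,25.5) 167.8x57.1 long-dir=-25.9deg zmed=23.3
swg floor n=489 c=(580.0,-2.5) 80.6x62.4 long-dir=82.2deg zmed=5.2
swg wood n=291 c=(589.3,4.7) 126.1x122.9 long-dir=49.6deg zmed=10.5
swg ledge n=86 c=(594.4,50.3) 63.5x20.9 long-dir=-8.5deg zmed=23.7
bez floor n=479 c=(572.3,405.0) 110.8x87.9 long-dir=61.1deg zmed=4.7
bez wood n=316 c=(578.1,409.4) 145.1x85.1 long-dir=88.3deg zmed=11.9
bez ledge n=129 c=(566.6,470.4) 53.6x22.6 long-dir=8.1deg zmed=23.5
base n=899 c=(586.9,131.9) 82.2x81.7 long-dir=6.8deg zmed=6.2
jar n=
[... 512 characters left out ...]
55.0 long-dir=-6.1deg zmed=5.4
dom wood n=596 c=(692.3,6.7) 149.3x87.6 long-dir=-8.0deg zmed=12.6
dom ledge n=259 c=(705.6,25.8) 167.8x58.9 long-dir=-26.9deg zmed=23.6
swg floor n=637 c=(581.7,2.1) 82.1x58.6 long-dir=85.7deg zmed=5.3
swg wood n=557 c=(585.5,7.6) 115.9x64.4 long-dir=82.7deg zmed=10.5
swg ledge n=169 c=(590.9,52.9) 63.4x24.7 long-dir=-6.6deg zmed=23.4
bez floor n=188 c=(572.9,421.7) 81.3x36.9 long-dir=-81.1deg zmed=5.8
bez wood n=284 c=(569.4,425.7) 114.9x54.9 long-dir=-80.5deg zmed=10.8
bez ledge n=88 c=(562.5,472.1) 53.0x24.5 long-dir=9.1deg zmed=23.8
base n=876 c=(585.1,133.0) 85.5x85.1 long-dir=6.8deg zmed=6.2
jar n=122 c=(584.5,271.0) 32.3x29.3 long-dir=-15.3deg zmed=41.5
```

```bash
cat >> h.py <<'E'
from rig import r, fingers, inverse_kinematics, capture, ticket
def rot(deg):
    a=np.radians(deg); c,s=np.cos(a),np.sin(a)
    return np.array([[-s,c,0],[c,s,0],[0,0,-1.]])
def best(x,y,z,deg):           # jaw direction deg or deg+180: smaller last joint
    o=[(abs(q[5]),d) for d in (deg,deg+180,deg-180) if (q:=inverse_kinematics([x,y,z],rot(d))) is not None]
    return min(o)[1] if o else None
UP=.15
def pick(x,y,z,deg,F=60,up=UP):
    R=rot(best(x,y,up,deg)); r.goto([x,y,up],R)
    hit=r.servo_line([x,y,z],max_speed=.12,until_force=12)
    fingers.grab(F); g=r.get_finger_gap()
    r.servo_line([x,y,up],max_speed=.15)
    print("pick hit",hit,"gap mm",g*85,"after lift",r.get_finger_gap()*85,"F",r.get_contact_force().round(1),"t",r.get_time())
def place(x,y,z,deg,up=UP,lift=.13):
    R=rot(best(x,y,up,deg)); r.goto([x,y,up],R)
    h1=r.servo_line([x,y,z+.003],max_speed=.12,until_force=15)
    h2=h1 or r.servo_line([x,y,z-.003],max_speed=.02,until_force=5)
    zz=r.get_tcp_pos()[2]
    fingers.open_gripper(); r.servo_line([x,y,lift],max_speed=.15)
    print("place hit",h1,h2,"tcp z",zz.round(4),"want",z,"t",r.get_time())
E
python3 - <<'E'
from h import *
for n in ("top","side"):
    c=dict(np.load(f"pics/{n}0.npz")); P,H=cloud(c); sat=H[...,1]; hue=H[...,0]
    k=near(P,.692,.005,.075)&(P[...,0]>.635)&(P[...,0]<.745)&(hue<18)&(sat>120)
    print(n,"wood",rect(P,k&band(P,.0065,.03)),"ledge",rect(P,k&band(P,.019,.028)))
    k=near(P,.692,-.003,.05)&band(P,-.002,.009)&(sat<90)
    print(rect(P,k))
for nm,p in dict(cube=(.690,-.154,.048,-10.6),dom=(.692,-.002,.017,-9),swg=(.586,-.001,.011,-7.5),bez=(.5726,.4177,.011,9),base=(.586,.1324,.006,6.8),base2=(.586,.1324,.006,96.8),swb=(.698,.1388,.021,-4.5),pile=(.693,-.156,.005,-8.6),pile2=(.693,-.156,.005,81.4)).items():
    print(nm,[(d,None if q is None else q.round(2).tolist()) for z in (p[2],UP) for d in [best(p[0],p[1],z,p[3])] for q in [None if d is None else inverse_kinematics([p[0],p[1],z],rot(d))]])
E
```

```text
top wood n=269 c=(690.7,4.5) 103.7x99.2 long-dir=73.9deg zmed=12.8 ledge n=105 c=(705.0,35.6) 70.7x21.9 long-dir=-7.8deg zmed=23.5
n=366 c=(687.5,-1.4) 79.8x55.7 long-dir=-12.3deg zmed=5.3
side wood n=563 c=(697.4,6.1) 87.4x72.2 long-dir=82.4deg zmed=13.4 ledge n=211 c=(701.2,38.1) 70.2x23.0 long-dir=-7.5deg zmed=23.6
n=430 c=(692.9,1.6) 65.3x55.0 long-dir=-6.1deg zmed=5.4
cube [(-10.6, [-0.33, 0.66, 0.13, 1.04, 0.0, 1.42]), (-10.6, [-0.33, 0.61, 0.31, 1.27, 0.0, 1.42])]
dom [(171, [-0.12, 0.66, 0.04, 0.94, 0.0, -1.53]), (171, [-0.12, 0.58, 0.26, 1.25, 0.0, -1.53])]
swg [(-7.5, [-0.14, 0.51, -0.28, 0.77, 0.0, 1.56]), (-7.5, [-0.14, 0.4, -0.06, 1.11, 0.0, 1.56])]
bez [(189, [0.52, 0.69, 0.08, 0.96, 0.0, -1.21]), (189, [0.52, 0.62, 0.32, 1.27, 0.0, -1.21])]
base [(6.8, [0.09, 0.54, -0.25, 0.78, 0.0, 1.54]), (6.8, [0.09, 0.43, -0.02, 1.12, 0.0, 1.54])]
base2 [(96.8, [0.09, 0.54, -0.25, 0.78, 0.0, -0.03]), (96.8, [0.09, 0.43, -0.02, 1.12, 0.0, -0.03])]
swb [(-184.5, [0.08, 0.69, 0.11, 0.99, 0.0, -1.41]), (-184.5, [0.08, 0.62, 0.33, 1.28, 0.0, -1.41])]
pile [(-8.6, [-0.34, 0.7, 0.08, 0.95, 0.0, 1.38]), (-8.6, [-0.34, 0.62, 0.32, 1.28, 0.0, 1.38])]
pile2 [(81.4, [-0.34, 0.7, 0.08, 0.95, 0.0, -0.19]), (81.4, [-0.34, 0.62, 0.32, 1.28, 0.0, -0.19])]
```

```bash
python3 - <<'E'
s=open("h.py").read()
s=s.replace("(abs(q[5]),d)","(abs(q[5]-r.get_qpos()[5]),d)").replace("is not None]\n    return min","is not None and abs(q[5])<2.9]\n    return min")
open("h.py","w").write(s)
E
python3 - <<'E'
from h import *
pick(.6905,-.1538,.048,-10.6)
place(.698,-.0022,.017,-7.6)
r.goto([.586,.132,.2],rot(best(.586,.132,.2,6.8)))
c=capture("top"); np.savez("pics/top1.npz",**c); P,H=cloud(c)
s=capture("side"); np.savez("pics/side1.npz",**s)
a=cv2.resize(c["pixels"][185:285,370:485,::-1],(690,600),interpolation=cv2.INTER_CUBIC); cv2.imwrite("pics/a1.png",a)
for n,c in (("top",c),("side",s)):
    P,H=cloud(c)
    print(n,"bezel",rect(P,near(P,.69,-.15,.06)&band(P,.031,.04)))
    print("flat",rect(P,near(P,.69,-.15,.06)&band(P,.011,.02)))
    print("cube",rect(P,near(P,.698,-.002,.06)&band(P,.045,.054)&(P[...,1]<.025)))
print(r.get_time())
E
```

```text
pick hit False gap mm 43.886330713702286 after lift 43.63501569746441 F [-0.8 -0.4 -7.8] t 5.1417
place hit False True tcp z 0.0176 want 0.017 t 8.7
top bezel n=235 c=(695.3,-160.9) 75.4x28.1 long-dir=-64.6deg zmed=35.6
flat n=195 c=(694.9,-157.2) 58.8x58.8 long-dir=-9.7deg zmed=16.1
cube None
side bezel n=488 c=(693.3,-157.5) 73.4x31.1 long-dir=-64.7deg zmed=35.5
flat n=307 c=(692.5,-159.8) 70.7x62.3 long-dir=83.5deg zmed=15.9
cube n=248 c=(696.1,-0.3) 47.6x46.0 long-dir=82.9deg zmed=49.4
9.575
```

View pics/a1.png

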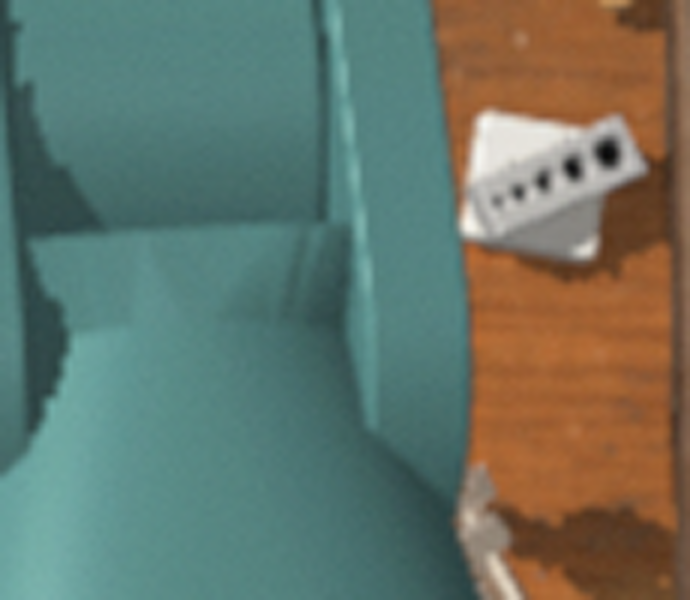

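Cube released in its stand (side view puts it within ~1 mm of that camera's stand centre). The bar and plate are now clearly visible at about (560,175) and (535,185) in the crop. Bezel bar next.

```bash
python3 - <<'E'
from h import *
P,H=cloud(dict(np.load("pics/side1.npz")))
k=(abs(P[...,0]-.7)<.08)&(P[...,1]<-.19)&(P[...,1]>-.26); print("edge z max",np.percentile(P[k][:,2],[50,99]).round(3))
pick(.6938,-.1601,.0215,25.4)
place(.5726,.4177,.0105,9)
for n in ("top","side"):
    c=capture(n); np.savez(f"pics/{n}2.npz",**c); P,H=cloud(c)
    print(n,"flat",rect(P,near(P,.69,-.15,.06)&band(P,.011,.02)))
    print("cube",rect(P,near(P,.698,-.002,.06)&band(P,.045,.054)&(P[...,1]<.025)))
    print("swage",rect(P,near(P,.698,.139,.06)&band(P,.031,.04)))
    print("bezel",rect(P,near(P,.5726,.4177,.045)&band(P,.0215,.03)&(H[...,1]<90)))
E
```

```text
edge z max [-0.058  0.019]
pick hit False gap mm 26.07390816623512 after lift 26.346072722692846 F [ 0.1  0.2 -4.6] t 13.5833
place hit False True tcp z 0.011 want 0.0105 t 18.8167
top flat n=413 c=(694.4,-156.8) 59.2x58.1 long-dir=80.5deg zmed=16.2
cube n=181 c=(699.4,-3.7) 45.7x45.5 long-dir=-7.2deg zmed=49.9
swage n=234 c=(699.2,137.4) 71.6x38.2 long-dir=85.1deg zmed=34.0
bezel n=37 c=(578.3,388.2) 28.3x15.3 long-dir=14.3deg zmed=24.3
side flat n=838 c=(692.1,-154.7) 60.0x59.0 long-dir=80.1deg zmed=15.8
cube n=258 c=(696.7,-0.6) 47.0x46.2 long-dir=82.1deg zmed=49.6
swage n=264 c=(696.5,140.9) 76.0x38.9 long-dir=86.8deg zmed=34.1
bezel n=134 c=(569.8,418.0) 76.7x28.4 long-dir=-81.2deg zmed=25.2
```

```bash
python3 - <<'E'
from h import *
pick(.6932,-.1558,.002,-9.7)
place(.586,.1324,.007,6.8)
pick(.698,.139,.0215,-4.5)
place(.586,-.0008,.0105,-7.5)
r.goto([.35,.35,.25],rot(best(.35,.35,.25,64)))
for n in ("top","side"):
    c=capture(n); np.savez(f"pics/{n}3.npz",**c); P,H=cloud(c)
    print(n,"flat",rect(P,near(P,.586,.1324,.05)&band(P,.017,.025)))
    print("cube",rect(P,near(P,.698,-.002,.06)&band(P,.045,.054)&(P[...,1]<.025)))
    print("swage",rect(P,near(P,.586,-.001,.046)&band(P,.0195,.03)&(H[...,1]<90)))
    print("bezel",rect(P,near(P,.5726,.4177,.046)&band(P,.0195,.03)&(H[...,1]<90)))
    print("jar",rect(P,near(P,.584,.268,.03)&band(P,.03,.05)))
    k=c["pixels"][...,::-1]
    k=k[185:290,210:450] if n=="top" else k[185:365,210:450]
    cv2.imwrite(f"pics/{n}3.png",cv2.resize(k,None,fx=3.3,fy=3.3,interpolation=cv2.INTER_CUBIC))
print(r.get_time())
E
```

```text
pick hit False gap mm 56.04151137181023 after lift 55.83654729936344 F [ 0.4  0.3 -4.5] t 23.9417
place hit False True tcp z 0.0079 want 0.007 t 28.0667
pick hit False gap mm 36.1351117483097 after lift 36.05586889248859 F [-0.4  0.1 -3.9] t 31.3333
place hit False True tcp z 0.0111 want 0.0105 t 35.1333
top flat n=427 c=(587.1,130.7) 58.2x58.1 long-dir=-83.1deg zmed=21.1
cube n=184 c=(699.8,-3.4) 45.4x45.1 long-dir=-6.9deg zmed=49.6
swage n=289 c=(587.3,3.2) 82.5x39.6 long-dir=85.1deg zmed=22.7
bezel n=245 c=(573.5,416.7) 74.2x28.3 long-dir=-80.7deg zmed=24.5
jar n=121 c=(587.7,269.7) 29.7x29.0 long-dir=1.9deg zmed=41.8
side flat n=451 c=(584.2,133.6) 60.3x59.3 long-dir=-83.5deg zmed=20.9
cube n=257 c=(696.4,-0.7) 47.7x46.2 long-dir=83.1deg zmed=49.3
swage n=375 c=(584.0,0.3) 73.9x38.2 long-dir=83.3deg zmed=23.0
bezel n=156 c=(569.5,419.2) 76.6x28.5 long-dir=-80.7deg zmed=24.5
jar n=119 c=(585.0,270.7) 32.4x31.4 long-dir=-52.6deg zmed=41.6
36.85
```

View pics/top3.png

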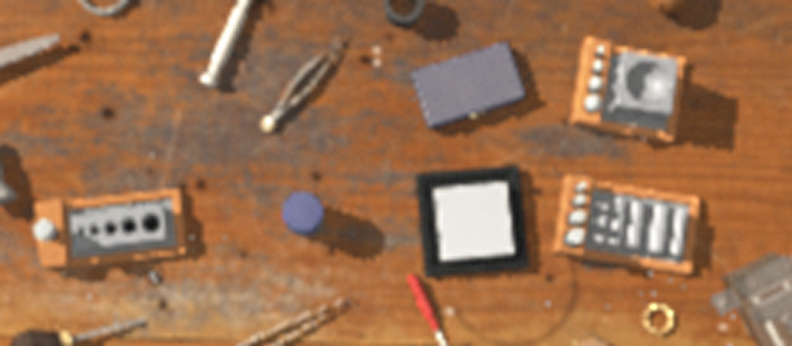

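View pics/side3.png

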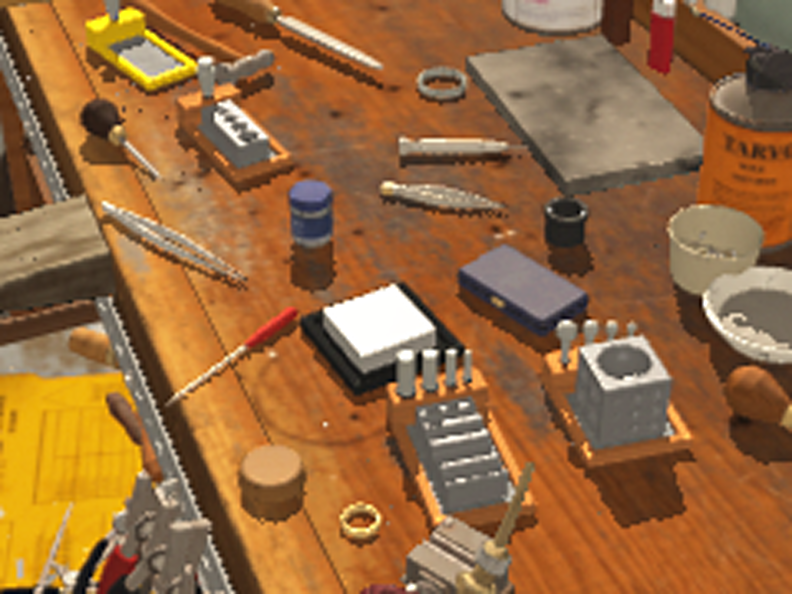

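The pictures show every block flat in its own recess: bezel (120,228), flat (473,220), swage (640,228) and cube (643,85) in the top crop. The jar stands where it was, and the arm is clear of the work. Handing in.

```bash
python3 - <<'E'
from rig import ticket
print(ticket.finish_job())
E
```

```text
the job is handed in; nothing more can be done
None
```

All four blocks are in their own stands, and I handed the job in at about 37 s of the 104 s allowed. The cube went into the ball-punch stand, the holed bar into the orange single-punch stand, the plate into the black base, and the grooved bar into the rod stand.

**Last checks:**
- **Position:** both cameras put the cube, holed bar and plate within about 3 mm of their recess centres, with a limit of 12 mm. The side view puts the grooved bar within about 1 mm of its recess centre.
- **Seating:** top-face heights read 21 mm (plate), 24.5 mm (holed bar) and 49.5 mm (cube), which fits each lying on the 5 mm floor. The grooved bar's median of about 23 mm is lowered by its grooves; the pictures show it flat.
- **Jar:** it still stands, and each camera reads it within about 1 mm of where it was.

**Disagreements:**
- The two cameras differ from each other by a constant 3 mm or so, so I used averages.
- The top view read the grooved bar as 82 mm long, 10 mm over its true length. The rods are probably in that measurement, so I relied on the side view for its position.

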